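# Dispense one embedding cassette and park it in the empty tray

## Robot

A 6-joint arm with a two-finger parallel gripper is mounted at the origin on a cart in front of the work surface, level with it; the furniture and walls round the work are solid. World frame = base frame: x ahead of the robot, y to its left, z up, the work surface at z = 0. Lengths are in m, angles in degrees, forces in N, time in s.
With the tool pointing down it reaches from about 0.4 to 0.825 m from the base axis. Payload 7 kg.
Tool frame: the origin (TCP) lies between the finger pads; the fingertips stand ctrl.nose_length ahead of it and the grasp point (between the pads) lies 2 mm behind it (ctrl.nose_length is the distance from the TCP to the fingertips, in m); z points along the fingers, y is the line along which they close (so a half turn about z gives the same grasp; the last joint's range is limited). The gripper opens to 88 mm and grips with 3 to 60 N. Pads are 19 mm wide; open, the fingers measure 130 mm over their backs; the gripper's body (78 mm by 193 mm) begins 47 mm behind the grasp point.
Start: joints at [-55.17, 20.546, 0.682, 0, -70.136, -16.507], TCP at [0.212, -0.641, 0.244] pointing down, gripper open.
Joint ranges: [-176.03, 176.03], [-82.01, 121.73], [-58.28, 71.71], [-173.87, 95.51], [-174.79, -0.11], [-173.66, 173.66]. Speed limits (degrees/s): [136.94, 136.94, 172.46, 180, 180, 180].

## Interface

Orientations are given as [roll, pitch, yaw] about the fixed x, y, z axes, in that order (R = Rz(yaw) Ry(pitch) Rx(roll)).
In Python, from plant import ctrl gives the robot as it stands.
- The arm moves only by the tool apply_moves, never from a script. Its argument "commands" is a list of rows, each a list of 3 entries, a list of its own where there are three numbers: the shift along the world's x, y, z in cm, then the turn about the world's z in rad, then the closure, from 0 (fully open) to 1 (shut). In form: [[[x, y, z], turn, jaw], ...]. A call has 1 to 20 rows; each row is the pose to reach, as a shift and turn from the pose commanded when the call began; what a row does not reach only later rows make up. A row lasts 1/12 s, in which the tool goes at most 41.7 mm and 7.16 degrees, less where a joint would pass 70% of its speed; a pose out of reach is approached as far as the arm can. A call with a gripper value outside its range is refused whole. The fingers move at their own pace and stop on an object; the grip force is fixed at half the most. Time passes only in rows, so rows that repeat a pose let the fingers close. It gives the time, the measured TCP pose, the force, the opening and the grip force at its end, in the units of the state.
- ctrl.get_obs(): the state, without advancing time (a new reading comes with each control period).
- ctrl.snapshot(name): name is "side" or "top" or "wrist"; returns a dict with "img" (400x640x3 uint8, red, green, blue), "fx", "fy", "cx", "cy" (pixels), "T" (4x4, takes a point from camera to world coordinates). Camera axes: x right, y up, looking along -z (the intrinsics and any distortion apply to the point x, -y, -z); pixel columns grow to the right and rows downward; lengths in m; the calibration is good to about 2 mm. A picture is of the moment at which its call begins. There is no depth.
- ctrl.close_job(): hands the job in; it is judged then, once.
Trained networks look in a picture, given as the dict that the camera call returned (one of the last four; its "shot" number tells which), for a name from the list of things; names that differ only in an ending like _2 or _b are one class to them, and where a whole thing is asked for, a point or a joint stands for the part that bears it (a point fixed in the world has none). Each returns a list of dicts, best first, with "score" (0 to 1); they miss things now and then, are a little off and sometimes report something else, mostly with a low value. They report only what shows in the picture. A call takes as long as a camera call.
- ctrl.search_frame(picture, target): "at" ([column, row] in pixels, amid what is visible of it).
- ctrl.spot_point(picture, target): "at" ([column, row] in pixels: a listed point, or the origin of a listed thing).
The state is a dict: "clock": time; "joint_pos": joint angles; "qvel": joint speeds; "tau": joint torques, N m; "tool_pos": TCP position; "orientation": TCP orientation; "force": force on the tool from outside, world axes, zero at the start; "moment": the same for the moment, N m; "opening": finger opening in m; "gripper_force": force on a finger pad.
Only numpy, scipy, OpenCV 4.12 (cv2) and the standard library are available. Lean on these libraries where they do the work, as an engineer would, in place of code of your own. Each camera call takes 0.05 s, during which the arm holds its last target. There are 200 camera calls.

## Task

Press the blue plunger of the cassette dispenser fully down once and let it spring back up, so that exactly one pink cassette comes out at the front. Then, with the fingertips, push that cassette sideways along the ledge into the receiving tray that is still empty, until it lies square against the end wall there. Only touch and push it, do not pick it up, and leave the cassettes in the full tray and the two specimen cups as they are.

Things in the scene. Friction and masses are not known exactly. Their poses are not given: they have to be found in the camera images.
- cassette_dispenser: fixed white dispenser; all offsets here are in its frame, in mm. Origin: on the bench, below the middle of the outlet ledge; cassettes come out towards its front, -x. Clear magazine with five stacked cassettes: x 27 to 78, y -20 to 20, top 67 high, outlet slot low in its front. White housing behind it: x 78 to 140, y -27 to 27, top 60 high, plunger on it at x 108, y 0
- outlet_ledge (a point): middle of the outlet ledge's top, 15 above the bench. The ledge runs along y (-62 to 62) as a level lane, x -27 to 27, between lips whose tops are 22 above the bench. Past it on each side the lane goes on, 1.5 lower, through a receiving tray to an end wall (inner face at y 150 or -150, top 22 above the bench)
- plunger (a joint): plunger travel in m: 0 up, 0.030 at its lower stop. Pressed down it drives a blade 1.8 times as far in -x; only a full press (over 0.028) puts the bottom cassette clear of the magazine, on the ledge within 12 mm of the lane's middle. A spring (1 N at the top, 3.5 N at the bottom) lifts it, then the next cassette drops: each further press ejects another
- plunger_top (a point): centre of the top of the blue plunger knob, 36 mm across, 12 mm thick, 110 mm above the bench when up
- cassette_1_center (a point): centre of the lowest cassette of the stack, the one that comes out first: pink, 40 mm (x) by 28 mm (y) by 8 mm high, 12 g, point 4 mm above its underside; slanted white writing face to -x. It starts inside the magazine at x = 52 mm
- cassette_2_center (a point): centre of the next cassette in the stack, of the same size; it must stay in the magazine (it drops 8 mm when the plunger is let up)
- tray_empty: the receiving tray without cassettes: fixed aluminium channel 87 mm long in y, floor 55 mm wide and 13.5 mm above the bench, lips 8 mm high on both long sides, both ends open. Origin: centre of its underside, 10 mm above the bench, at x 0 and y +106 or -106 mm of the dispenser; which side changes
- tray_full: the same kind of tray on the other side of the ledge, filled by three parked cassettes side by side, 63 to 149 mm from the dispenser's middle; origin as above
- parked_1_center (a point): centre of a cassette in the full tray
- parked_2_center (a point): centre of a cassette in the full tray
- parked_3_center (a point): centre of a cassette in the full tray
- specimen_cup_1: white specimen cup with a yellow lid, 64 mm across, 71 mm high, standing behind the left tray; origin at the centre of its underside
- specimen_cup_2: white specimen cup with an orange lid, 64 mm across, 71 mm high, standing behind the right tray; origin at the centre of its underside

How it is judged:
By the outcome, as a careful person would: the job done as asked, in the order asked, and still so for the second after the job is handed in, with the robot touching nothing.
It also fails if it takes over 48 s, if anything falls off the work surface, if the arm or the gripper's body presses on something with over 40 N, if the wrist force passes 120 N, or if a joint passes its speed limit or range.

## Working session

There is one attempt and no reset: what is moved stays moved. The work goes in short steps, Python scripts to look and compute and a tool call to move; the robot and the scene stay as the last step left them, time stands still between calls to the robot, and variables do not carry over. Pictures are saved under pics/ and viewed, at most 10 in all, crops included, and the job is handed in when it is done.

Besides the shell and the picture viewer there is one more tool, called after "Call:" as a command line: name --argument value ..., lists and objects as JSON in quotes. apply_moves: Moves the arm, as the interface text tells. Its arguments: {"type":"object","properties":{"commands":{"type":"array"}},"required":["commands"]}

```bash
mkdir -p pics
cat > h.py <<'E'
import numpy as np, cv2
from plant import ctrl
def ray(p,uv):
    d=np.array([(uv[0]-p["cx"])/p["fx"],-(uv[1]-p["cy"])/p["fy"],-1.0])
    T=np.array(p["T"]); return T[:3,3],T[:3,:3]@d
def atz(p,uv,z):
    o,d=ray(p,uv); return o+d*(z-o[2])/d[2]
def tri(obs):
    A=np.zeros((3,3));b=np.zeros(3)
    for p,uv in obs:
        o,d=ray(p,uv); d=d/np.linalg.norm(d); M=np.eye(3)-np.outer(d,d); A+=M;b+=M@o
    return np.linalg.solve(A,b)
def save(p,n): cv2.imwrite(f"pics/{n}.png",cv2.cvtColor(p["img"],cv2.COLOR_RGB2BGR))
E
python3 - <<'E'
from h import *
print(ctrl.nose_length, ctrl.get_obs())
S={n:ctrl.snapshot(n) for n in("top","side")}
Z={"plunger_top":.11,"outlet_ledge":.015,"cassette_dispenser":0,"tray_empty":.01,"tray_full":.01,"cassette_1_center":.019,"parked_1_center":.0175,"specimen_cup_1":0}
for n,p in S.items():
    save(p,n+"0"); print(n,[k for k in p],p["shot"])
    for t,z in Z.items():
        for r in ctrl.spot_point(p,t)[:3]: print(n,t,np.round(r["at"],1),round(r["score"],2),np.round(atz(p,r["at"],z),4))
E
```

```text
0.017 {'clock': 0.0, 'joint_pos': array([-5.51697358e+01,  2.05904932e+01,  6.34086302e-01, -2.04475076e-02,
       -7.01353821e+01, -1.65078104e+01]), 'qvel': array([ 0.01338416, -0.08161884,  0.07888808, -0.04600066,  0.00144276,
       -0.04555726]), 'tau': array([ 2.59520284e-04, -5.82711554e+01,  2.93058801e+01,  6.99719220e+00,
        7.02770718e-03, -1.38980645e-04]), 'tool_pos': array([ 0.21204167, -0.64034752,  0.24263464]), 'orientation': array([ 1.79906532e+02, -7.65432445e-03, -1.61684503e+02]), 'force': array([ 0.74782147, -0.09678724, -0.1997125 ]), 'moment': array([0.03302823, 0.03915401, 0.01681089]), 'gripper_force': 0.0, 'opening': 0.08764680941611629}
top ['img', 'fx', 'fy', 'cx', 'cy', 'T', 'shot'] 1
top plunger_top [311.2 177.2] 0.56 [ 0.5704 -0.2195  0.11  ]
top plunger_top [252.8 184.7] 0.56 [ 0.554  -0.1093  0.11  ]
top outlet_ledge [309.7 237.2] 0.91 [ 0.4639 -0.2186  0.015 ]
top cassette_dispenser [310.7 239.8] 0.77 [ 0.4596 -0.2208  0.    ]
top tray_empty [357.3 243.7] 0.63 [ 0.4524 -0.3177  0.01  ]
top tray_full [254.5 235.3] 0.93 [ 0.4662 -0.1035  0.01  ]
top tray_full [358.4 246.9] 0.62 [ 0.4459 -0.3199  0.01  ]
top parked_1_center [272.1 235.1] 0.68 [ 0.4667 -0.1408  0.0175]
top specimen_cup_1 [252.4 181.6] 0.78 [ 0.5823 -0.0933  0.    ]
top specimen_cup_1 [374.2 200.4] 0.74 [ 0.5458 -0.355   0.    ]
side ['img', 'fx', 'fy', 'cx', 'cy', 'T', 'shot'] 2
side plunger_top [293.4 194.8] 0.69 [ 0.5636 -0.219   0.11  ]
side outlet_ledge [351.2 238. ] 0.86 [ 0.4621 -0.2175  0.015 ]
side cassette_dispenser [353.4 245.7] 0.84 [ 0.4574 -0.2134  0.    ]
side tray_empty [348.9 206.9] 0.89 [ 0.4632 -0.3075  0.01  ]
side tray_full [345.  287.9] 0.67 [ 0.4754 -0.1072  0.01  ]
side parked_1_center [348.6 271.6] 0.73 [ 0.4692 -0.1358  0.0175]
side specimen_cup_1 [287.3 293.4] 0.96 [ 0.5686 -0.1009  0.    ]
side specimen_cup_1 [304.8 196.2] 0.57 [ 0.5492 -0.3483  0.    ]
```

View pics/top0.png

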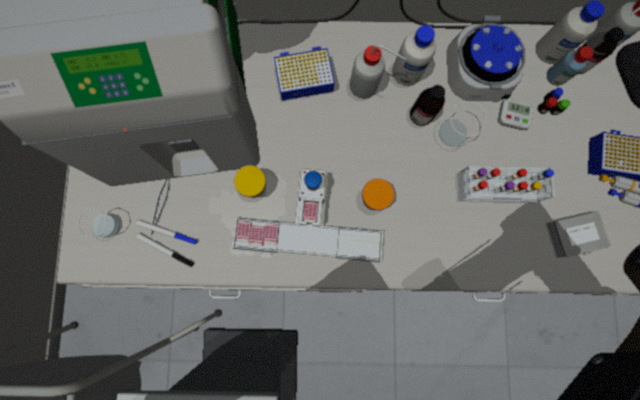

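View pics/side0.png

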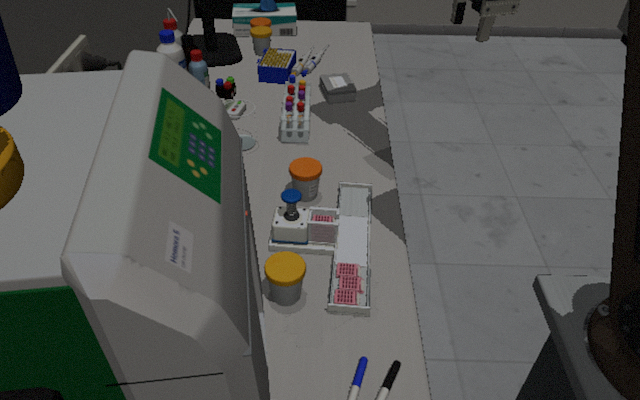

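Top view: blue knob at (313,180), the filled tray is on the left (+y, 258,234), and the empty tray is on the right (-y, 360,244). The side view agrees. Next I'll fit the dispenser pose (x, y, yaw) to all of these.

```bash
cat >> h.py <<'E'
from scipy.optimize import least_squares
PTS={"plunger_top":(108,0,110),"outlet_ledge":(0,0,15),"cassette_dispenser":(0,0,0),"tray_empty":(0,-106,10),"tray_full":(0,106,10)}
def proj(p,w):
    T=np.array(p["T"]);c=T[:3,:3].T@(w-T[:3,3]);return np.array([p["cx"]+p["fx"]*c[0]/-c[2],p["cy"]-p["fy"]*c[1]/-c[2]])
def d2w(q,pt):
    c,s=np.cos(q[2]),np.sin(q[2]);x,y,z=np.array(pt)/1000;return np.array([q[0]+c*x-s*y,q[1]+s*x+c*y,z])
def fit(obs,q0=(.46,-.218,-.05)):
    f=lambda q:np.concatenate([proj(p,d2w(q,pt))-uv for p,pt,uv in obs])
    return least_squares(f,q0,loss="soft_l1",f_scale=1.5)
def observe(p,q0,tol=12,names=PTS):
    out=[]
    for t in names:
        for r in ctrl.spot_point(p,t):
            if np.linalg.norm(np.array(r["at"])-proj(p,d2w(q0,PTS[t])))<tol: out.append((p,PTS[t],np.array(r["at"])));break
    return out
E
python3 - <<'E'
from h import *
q0=(.462,-.218,-.05);obs=[]
for n in("top","side"):
    p=ctrl.snapshot(n);o=observe(p,q0);obs+=o
    obs+=[(p,(s*0,y,22),np.array(uv)) for s,y,uv in ([(0,152,(234.5,233)),(0,-152,(383,245.5))] if n=="top" else [])]
r=fit(obs);print(r.x,np.degrees(r.x[2]))
for (p,pt,uv),e in zip(obs,r.fun.reshape(-1,2)):print(p["shot"],pt,uv.round(1),e.round(1))
print(d2w(r.x,(108,0,110)))
E
```

```text
[ 0.4598846  -0.21487273 -0.06882379] -3.9433129098964956
3 (108, 0, 110) [312.3 181. ] [ 0.4 -2.4]
3 (0, 0, 15) [308.7 234.3] [-0.8  4.8]
3 (0, 0, 0) [308.3 240.2] [-0.4 -0.6]
3 (0, -106, 10) [355.  243.4] [3.7 0.2]
3 (0, 106, 10) [257.  233.5] [0.2 1.4]
3 (0, 152, 22) [234.5 233. ] [-0.2 -0.5]
3 (0, -152, 22) [383.  245.5] [-1.2 -0.3]
4 (108, 0, 110) [294.1 194. ] [-3.  -0.5]
4 (0, 0, 15) [352.4 239.4] [ 0.1 -0.3]
4 (0, 0, 0) [352.9 244.2] [-0.9  0.9]
4 (0, -106, 10) [352. 205.] [ 2.2 -2.4]
4 (0, 106, 10) [349.  286.6] [1.1 0.5]
[ 0.56762892 -0.22229983  0.11      ]
```

Call:
apply_moves --commands '[[[5,6,3],-0.05,1],[[10,13,5],-0.1,1],[[15,20,6],-0.2,1],[[20,28,6],-0.3,1],[[24,36,6],-0.388,1],[[28,42,6],-0.388,1],[[28,42,6],-0.388,1],[[28,42,6],-0.388,1],[[28,42,6],-0.388,1],[[28,42,6],-0.388,1],[[28,42,6],-0.388,1],[[28,42,6],-0.388,1],[[28,42,6],-0.388,1],[[28,42,6],-0.388,1],[[28,42,6],-0.388,1],[[28,42,6],-0.388,1],[[28,42,6],-0.388,1],[[28,42,6],-0.388,1],[[28,42,6],-0.388,1],[[28,42,6],-0.388,1]]'

```text
clock: 3.17
tool_pos: [0.4918, -0.2214, 0.3036]
orientation: [-180.0, -0.0, 176.0]
force: [0.3, 0.7, 0.5]
opening: 0.0003
gripper_force: 0.0
```

Run:
```python
from h import *
o=ctrl.get_obs();print(o["tool_pos"],o["orientation"],o["opening"],o["force"])
p=ctrl.snapshot("wrist");save(p,"w1")
q0=(.4599,-.2149,-.0688);obs=observe(p,q0,60)
for (_,pt,uv) in obs: print(pt,uv.round(1),proj(p,d2w(q0,pt)).round(1),atz(p,uv,pt[2]/1000).round(4))
```

```text
[ 0.49181654 -0.2214162   0.30356292] [-1.79998010e+02 -1.74344183e-03  1.76027749e+02] 0.0002695202346357804 [0.30374639 0.66645815 0.50782687]
(108, 0, 110) [326.  247.9] [323.1 247.6] [ 0.5682 -0.2193  0.11  ]
(0, 0, 15) [322.1 134.6] [322.6 134.9] [ 0.4595 -0.2155  0.015 ]
(0, 0, 0) [320.9 132.2] [322.5 133.5] [ 0.4581 -0.2168  0.    ]
(0, -106, 10) [238.2 131.6] [238.  134.4] [ 0.4491 -0.3199  0.01  ]
```

View pics/w1.png

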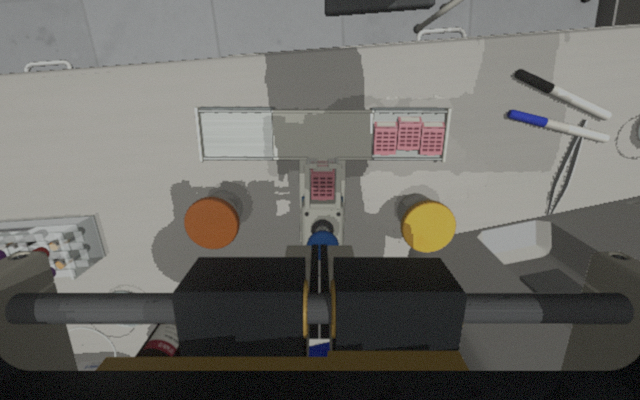

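Wrist view: the lane spans cols 197–449 at row 134, level in the picture, and the empty tray is at (237,134). Knob at (322,238), bottom cassette at (323,185). Everything is within about 3 mm of the fit, so I'm moving on to the plunger.

Call:
apply_moves --commands '[[[3.5,0,-3],0,1],[[7.6,0,-6],0,1],[[7.6,0,-10],0,1],[[7.6,0,-13],0,1],[[7.6,0,-16],0,1],[[7.6,0,-17],0,1],[[7.6,0,-17.5],0,1],[[7.6,0,-18],0,1],[[7.6,0,-18.5],0,1],[[7.6,0,-18.8],0,1],[[7.6,0,-18.8],0,1],[[7.6,0,-18.8],0,1]]'

```text
clock: 4.47
tool_pos: [0.5691, -0.221, 0.1169]
orientation: [-180.0, 0.2, 176.1]
force: [-0.2, -1.0, 1.6]
opening: 0.0008
gripper_force: 0.8
```

Call:
apply_moves --commands '[[[0,0,-0.5],0,1],[[0,0,-1.0],0,1],[[0,0,-1.4],0,1],[[0,0,-1.7],0,1],[[0,0,-1.85],0,1],[[0,0,-1.95],0,1],[[0,0,-2.0],0,1],[[0,0,-2.0],0,1],[[0,0,-2.0],0,1],[[0,0,-2.0],0,1]]'

```text
clock: 5.3
tool_pos: [0.5689, -0.2209, 0.0971]
orientation: [-180.0, 0.1, 176.1]
force: [-2.9, 2.0, 14.5]
opening: 0.0008
gripper_force: 7.2
```

At 14.5 N the plunger is on its stop with the tip at 80 mm. Next: lift and look.

Call:
apply_moves --commands '[[[0,0,0.7],0,1],[[0,0,1.5],0,1],[[0,0,2.5],0,1],[[0,0,3.8],0,1],[[0,0,6],0,1],[[-3,0,9],0,1],[[-6,0,11],0,1],[[-9,0,13],0,1],[[-9,0,13],0,1],[[-9,0,13],0,1],[[-9,0,13],0,1]]'

```text
clock: 6.22
tool_pos: [0.4779, -0.2206, 0.2258]
orientation: [180.0, 0.0, 176.1]
force: [0.6, -0.5, -0.8]
opening: 0.0008
gripper_force: 0.0
```

Run:
```python
from h import *
o=ctrl.get_obs();print(o["clock"],o["tool_pos"],o["force"])
P=ctrl.snapshot("wrist");save(P,"w2");S=ctrl.snapshot("side")
q=(.4597,-.2153,-.0688);c,s=np.cos(q[2]),np.sin(q[2])
for p in(P,S):
  for t,z in(("cassette_1_center",.019),("outlet_ledge",.015),("tray_empty",.01),("plunger_top",.11)):
    for r in ctrl.spot_point(p,t)[:6]:
        w=atz(p,r["at"],z);d=w[:2]-q[:2];print(t,np.round(r["at"],1),round(r["score"],2),w.round(4),"disp",np.round(1000*np.array([c*d[0]+s*d[1],-s*d[0]+c*d[1]]),1))
```

```text
6.2167 [ 0.47787967 -0.22061763  0.22578984] [ 0.58538282 -0.53615769 -0.82762449]
cassette_1_center [322.7 161.9] 0.59 [ 0.4635 -0.2158  0.019 ] disp [ 3.9 -0.3]
outlet_ledge [321.5 156.6] 0.8 [ 0.4587 -0.2167  0.015 ] disp [-0.9 -1.5]
tray_empty [222.3 155. ] 0.95 [ 0.4509 -0.3204  0.01  ] disp [  -1.6 -105.4]
plunger_top [425.8 160.8] 0.56 [ 0.4498 -0.1376  0.11  ] disp [-15.2  76.8]
cassette_1_center [352.6 234.1] 0.79 [ 0.4596 -0.2234  0.019 ] disp [ 0.5 -8.1]
outlet_ledge [352.  238.3] 0.94 [ 0.4607 -0.2168  0.015 ] disp [ 1.1 -1.5]
tray_empty [349.9 205.7] 0.73 [ 0.4612 -0.3111  0.01  ] disp [  8.1 -95.5]
plunger_top [292.4 194.2] 0.63 [ 0.5653 -0.2205  0.11  ] disp [105.7   2.1]
plunger_top [351.4 246.4] 0.35 [ 0.4713 -0.1025  0.11  ] disp [  3.8 113.3]
```

View pics/w2.png

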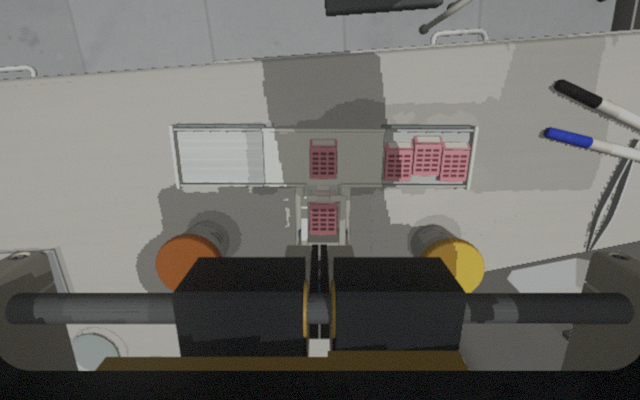

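The cassette is out on the ledge at (323,159), spanning cols 309–337. The parked ones begin at col 386, which leaves a gap of about 49 mm. The plunger is back up. I'll descend with closed fingers in the middle of that gap.

Call:
apply_moves --commands '[[[-0.7,2.2,-3],0,1],[[-1.4,4.3,-6],0,1],[[-1.4,4.3,-9],0,1],[[-1.4,4.3,-12],0,1],[[-1.4,4.3,-14],0,1],[[-1.4,4.3,-16],0,1],[[-1.4,4.3,-17],0,1],[[-1.4,4.3,-17],0,1],[[-1.4,4.3,-17],0,1]]'

```text
clock: 7.47
tool_pos: [0.464, -0.1778, 0.0553]
orientation: [-180.0, -0.1, 176.1]
force: [-0.0, 0.6, 0.2]
opening: 0.0002
gripper_force: 0.0
```

Run:
```python
from h import *
o=ctrl.get_obs();print(o["clock"],o["tool_pos"],o["force"])
p=ctrl.snapshot("wrist");t=o["tool_pos"]
for dy in(-.02,-.01,0,.01,.02): print(dy,proj(p,t+[0,dy,-.017]).round(0))
a=p["img"][:,100:560];a=cv2.resize(a,None,fx=1.5,fy=1.5);cv2.imwrite("pics/w3.png",a[:,:,::-1])
S=ctrl.snapshot("side");a=cv2.resize(S["img"][150:330,240:420],None,fx=3,fy=3,interpolation=cv2.INTER_CUBIC);cv2.imwrite("pics/s3.png",a[:,:,::-1])
```

```text
7.4667 [ 0.46404146 -0.17780593  0.05528077] [-0.00304953  0.55011537  0.15430232]
-0.02 [280. 265.]
-0.01 [300. 264.]
0 [319. 263.]
0.01 [339. 262.]
0.02 [358. 260.]
```

View pics/w3.png

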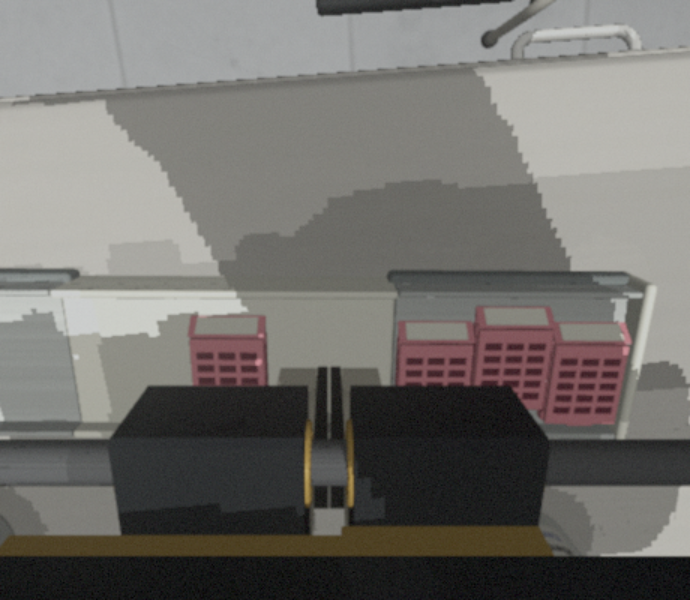

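View pics/s3.png

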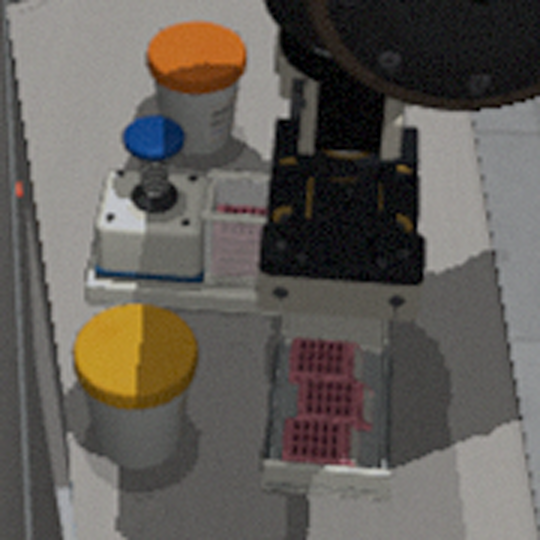

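The fingertips are only about 9 mm thick in total (cols 312–329 of the full picture) and centred in the gap, with the cassette to their left. Next: go down to 2 mm over the ledge and push along the lane.

Call:
apply_moves --commands '[[[0,0,-1],0,1],[[0,0,-1.8],0,1],[[0,0,-2.1],0,1],[[0,0,-2.1],0,1],[[0,0,-2.1],0,1]]'

```text
clock: 7.98
tool_pos: [0.4643, -0.1778, 0.0348]
orientation: [-180.0, 0.0, 176.1]
force: [-1.0, 0.4, 0.1]
opening: 0.0004
gripper_force: 0.0
```

Call:
apply_moves --commands '[[[-0.07,-1,0],0,1],[[-0.1,-1.5,0],0,1],[[-0.14,-2,0],0,1],[[-0.17,-2.5,0],0,1],[[-0.21,-3,0],0,1],[[-0.24,-3.5,0],0,1],[[-0.28,-4,0],0,1],[[-0.31,-4.5,0],0,1],[[-0.34,-5,0],0,1],[[-0.38,-5.5,0],0,1],[[-0.41,-6,0],0,1],[[-0.45,-6.5,0],0,1],[[-0.48,-7,0],0,1],[[-0.48,-7,0],0,1]]'

```text
clock: 9.15
tool_pos: [0.4593, -0.2485, 0.0345]
orientation: [-180.0, -0.0, 176.1]
force: [-0.2, 0.2, -0.2]
opening: 0.0002
gripper_force: 0.0
```

Run:
```python
from h import *
o=ctrl.get_obs();print(o["clock"],o["tool_pos"],o["force"])
p=ctrl.snapshot("wrist");a=cv2.resize(p["img"][:,100:560],None,fx=1.5,fy=1.5);cv2.imwrite("pics/w4.png",a[:,:,::-1])
```

```text
9.15 [ 0.45934023 -0.24854507  0.03451921] [-0.23045569  0.18293921 -0.21559788]
```

View pics/w4.png

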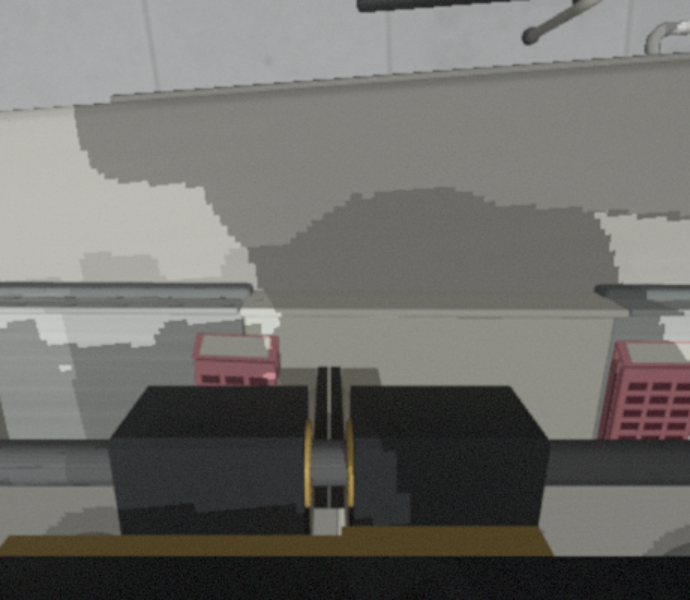

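The cassette (right edge at col 280, row 375) touches the grey finger back (cols 280–380), so the fingers are about 17–20 mm to each side of the centre. It is square and entering the empty tray. I'll keep pushing to just short of the wall.

Call:
apply_moves --commands '[[[-0.03,-0.5,0],0,1],[[-0.07,-1,0],0,1],[[-0.1,-1.5,0],0,1],[[-0.14,-2,0],0,1],[[-0.17,-2.5,0],0,1],[[-0.21,-3,0],0,1],[[-0.24,-3.5,0],0,1],[[-0.28,-4,0],0,1],[[-0.31,-4.5,0],0,1],[[-0.34,-5,0],0,1],[[-0.38,-5.5,0],0,1],[[-0.41,-6,0],0,1],[[-0.43,-6.2,0],0,1],[[-0.43,-6.2,0],0,1]]'

```text
clock: 10.37
tool_pos: [0.455, -0.3102, 0.0345]
orientation: [-180.0, -0.0, 176.1]
force: [0.2, 0.4, -0.0]
opening: 0.0006
gripper_force: 0.0
```

Call:
apply_moves --commands '[[[-0.01,-0.1,0],0,1],[[-0.01,-0.2,0],0,1],[[-0.02,-0.3,0],0,1],[[-0.02,-0.3,0],0,1]]'

```text
clock: 10.7
tool_pos: [0.4549, -0.3128, 0.0346]
orientation: [-180.0, 0.0, 176.1]
force: [0.3, 0.2, 0.2]
opening: 0.0004
gripper_force: 0.0
```

Run:
```python
from h import *
o=ctrl.get_obs();print(o["clock"],o["tool_pos"],o["force"])
p=ctrl.snapshot("wrist");a=cv2.resize(p["img"][200:,60:400],None,fx=2.3,fy=2.3);cv2.imwrite("pics/w5.png",a[:,:,::-1])
```

```text
10.7 [ 0.45492432 -0.3127638   0.03457612] [0.30659064 0.18566416 0.1966306 ]
```

View pics/w5.png

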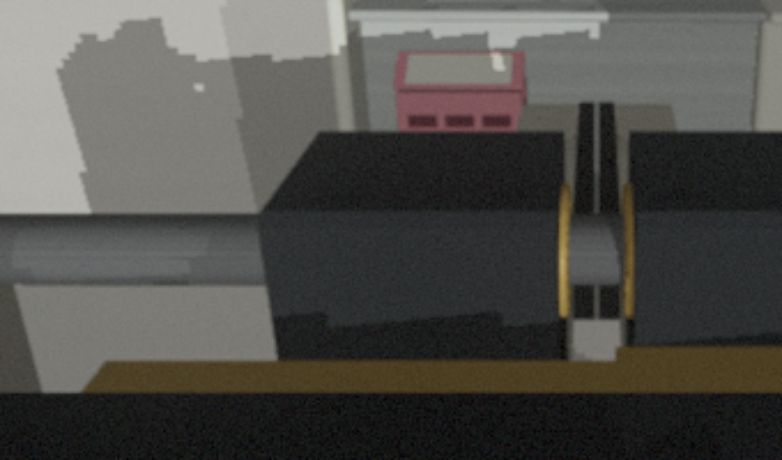

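Contact is good and square. The cassette's left edge (397) is still about 6–8 mm short of the wall (inner base near 363), so I'll creep on.

Call:
apply_moves --commands '[[[-0.01,-0.2,0],0,1],[[-0.03,-0.4,0],0,1],[[-0.03,-0.5,0],0,1],[[-0.03,-0.5,0],0,1],[[-0.03,-0.5,0],0,1]]'

```text
clock: 11.17
tool_pos: [0.4545, -0.3179, 0.0345]
orientation: [-180.0, -0.0, 176.1]
force: [0.5, -0.7, 0.3]
opening: 0.0003
gripper_force: 0.0
```

Call:
apply_moves --commands '[[[-0.01,-0.1,0],0,1],[[-0.01,-0.1,0],0,1],[[-0.01,-0.1,0],0,1]]'

```text
clock: 11.42
tool_pos: [0.4545, -0.3188, 0.0345]
orientation: [180.0, -0.0, 176.1]
force: [-0.7, 0.8, -0.1]
opening: 0.0003
gripper_force: 0.0
```

Call:
apply_moves --commands '[[[-0.01,-0.1,0],0,1],[[-0.01,-0.1,0],0,1],[[-0.01,-0.1,0],0,1]]'

```text
clock: 11.67
tool_pos: [0.4544, -0.3198, 0.0346]
orientation: [180.0, -0.0, 176.1]
force: [0.1, 0.6, -0.5]
opening: 0.0002
gripper_force: 0.0
```

Call:
apply_moves --commands '[[[-0.01,-0.1,0],0,1],[[-0.01,-0.1,0],0,1],[[-0.01,-0.1,0],0,1]]'

```text
clock: 11.92
tool_pos: [0.4543, -0.3208, 0.0346]
orientation: [180.0, 0.0, 176.1]
force: [1.2, 0.8, -0.3]
opening: 0.0009
gripper_force: 0.0
```

Call:
apply_moves --commands '[[[-0.01,-0.1,0],0,1],[[-0.01,-0.1,0],0,1],[[-0.01,-0.1,0],0,1]]'

```text
clock: 12.17
tool_pos: [0.4542, -0.3217, 0.0345]
orientation: [180.0, 0.0, 176.1]
force: [0.4, 1.9, 0.3]
opening: 0.0004
gripper_force: 0.7
```

Run:
```python
from h import *
o=ctrl.get_obs();print(o["clock"],o["tool_pos"],o["force"])
p=ctrl.snapshot("wrist");a=cv2.resize(p["img"][200:270,180:330],None,fx=5,fy=5);cv2.imwrite("pics/w6.png",a[:,:,::-1])
```

```text
12.1667 [ 0.45422381 -0.32166386  0.03453603] [0.40991606 1.91342638 0.25560505]
```

View pics/w6.png

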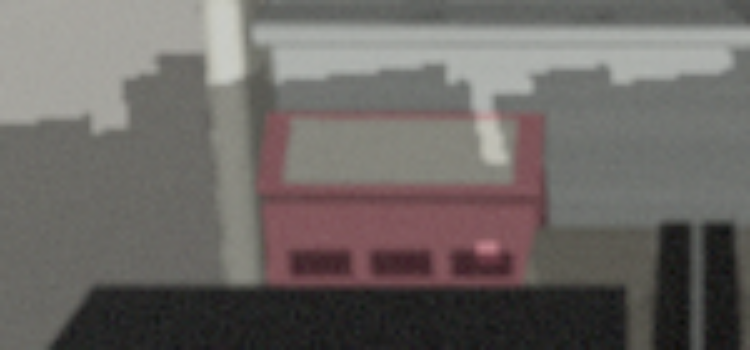

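The cassette's edge now meets the wall (col 265), and the force has started to rise (1.9 N). One more millimetre to seat it, then I'll back off and lift.

Call:
apply_moves --commands '[[[-0.01,-0.1,0],0,1],[[-0.01,-0.1,0],0,1],[[-0.01,-0.1,0],0,1]]'

```text
clock: 12.47
tool_pos: [0.4542, -0.322, 0.0345]
orientation: [179.9, 0.0, 176.1]
force: [0.2, 7.5, 2.2]
opening: 0.0003
gripper_force: 3.7
```

Call:
apply_moves --commands '[[[0.01,0.2,0],0,1],[[0.04,0.6,0],0,1],[[0.1,1.5,0],0,1],[[0.1,1.5,2],0,1],[[0.1,1.5,5],0,1],[[0.1,1.5,9],0,1],[[0.1,1.5,13],0,1],[[1,3,17],0,1],[[3,5,19],0,1],[[3,5,19],0,1],[[3,5,19],0,1],[[3,5,19],0,1]]'

```text
clock: 13.47
tool_pos: [0.4834, -0.2721, 0.2238]
orientation: [180.0, -0.1, 176.1]
force: [-0.1, -0.4, -0.4]
opening: 0.0002
gripper_force: 0.0
```

Run:
```python
from h import *
o=ctrl.get_obs();print(o["clock"],o["tool_pos"],o["force"])
p=ctrl.snapshot("wrist");a=cv2.resize(p["img"][90:290,170:500],None,fx=2.4,fy=2.4,interpolation=cv2.INTER_CUBIC);cv2.imwrite("pics/w7.png",a[:,:,::-1])
```

```text
13.4667 [ 0.48340481 -0.27206779  0.22382683] [-0.11003668 -0.42846941 -0.42663559]
```

View pics/w7.png

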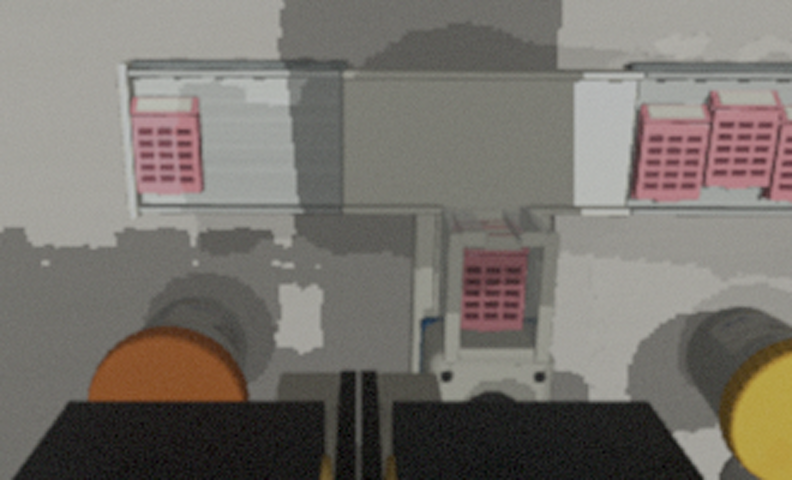

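The cassette lies square against the end wall at (167,145). The ledge is clear, the parked cassettes and cups are unmoved, and the robot is touching nothing. Handing in.

```bash
python3 -c "
from plant import ctrl
print(ctrl.close_job())"
```

```text
the job is handed in; nothing more can be done
None
```

I pressed the plunger fully once, and one cassette came out. I pushed it along the ledge into the empty tray (robot's right), where the last picture shows it square against the end wall. The full tray and both cups look unmoved, and I handed the job in at about 13.5 s.

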